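# Clip the work lamp onto the ring stand

## Robot

A 6-joint arm with a two-finger parallel gripper is mounted at the origin on the work surface. World frame = base frame: x ahead of the robot, y to its left, z up, the work surface at z = 0. Lengths are in mm, angles in rad, forces in N, time in s.
With the tool pointing down it reaches from about 350 to 875 mm from the base axis. Payload 4.2 kg.
Tool frame: the origin (TCP) lies midway between the tips of the shut fingers; the grasp point (between the pads) lies 19 mm behind it (arm.tcp_to_grasp is the distance from the TCP to the grasp point, in mm); z points along the fingers, y is the line along which they close (so a half turn about z gives the same grasp; the last joint's range is limited). The gripper opens to 85 mm and grips with 20 to 120 N. Pads are 22 mm wide; open, the fingers measure 114 mm over their backs; the gripper's body (76 mm by 85 mm) begins 54 mm behind the grasp point. The pads swing forward as they close: fully open they stand 13 mm farther back than shut.
Start: joints at [1.582, 0.385, 0.008, 0, -1.194, -0.259], TCP at [153.263, 605.896, 231.312] pointing down, gripper open.
Joint ranges: [-3.14, 3.14], [-1.21, 2.06], [-1.07, 1.41], [-3.16, 2.05], [-2.99, -0.16], [-3.1, 3.1]. Speed limits (rad/s): [2.79, 2.79, 3.14, 3.14, 3.14, 3.14].

## Interface

Orientations are given as a unit quaternion [x, y, z, w].
In Python, from bench import arm, imaging, job, models gives the robot as it stands.
- The arm moves only by the tool arm_command, never from a script. Its argument "rows" is a list of rows, each an object with "grip": the opening, from 0 (shut) to 1 (fully open); "linear": the shift along the tool's x, y, z in mm, a list of three; "rot": the turn, a rotation vector about the tool's x, y, z in rad, a list of three. In form: [{"grip": grip, "linear": [tx, ty, tz], "rot": [rx, ry, rz]}, ...]. A call has 1 to 10 rows; each row is the pose to reach, as a shift and turn from the pose commanded when the call began, along the tool's axes at that moment; what a row does not reach only later rows make up. A row lasts 1/8 s, in which the tool goes at most 62.5 mm and 10.7 degrees, less where a joint would pass 70% of its speed; a pose out of reach is approached as far as the arm can. A call with a gripper value outside its range is refused whole. The fingers move at their own pace and stop on an object; the grip force is fixed at half the most. Time passes only in rows, so rows that repeat a pose let the fingers close. It gives the time, the measured TCP pose, the force, the opening and the grip force at its end, in the units of the state.
- arm.read_state(): the state, without advancing time (a new reading comes with each control period).
- imaging.get_image(name): name is "scene" or "side" or "wrist"; returns a dict with "frame" (480x640x3 uint8, red, green, blue), "fx", "fy", "cx", "cy" (pixels), "extrinsics" (4x4, takes a point from world to camera coordinates); the wrist camera has in their place "T_tool_cam" (4x4, takes a point from camera to tool coordinates, whose origin is the TCP and whose axes are the flange's). Camera axes: x right, y down, z forward; pixel columns grow to the right and rows downward; lengths in mm; the calibration is good to about 2 mm. A picture is of the moment at which its call begins: read the wrist's pose just before it. There is no depth.
- job.job_done(): hands the job in; it is judged then, once.
Trained networks look in a picture, given as the dict that the camera call returned (one of the last four; its "shot" number tells which), for a name from the list of things; names that differ only in an ending like _2 or _b are one class to them, and where a whole thing is asked for, a point or a joint stands for the part that bears it (a point fixed in the world has none). Each returns a list of dicts, best first, with "score" (0 to 1); they miss things now and then, are a little off and sometimes report something else, mostly with a low value. They report only what shows in the picture. A call takes as long as a camera call. They do not tell look-alikes from the thing itself.
- models.spot_in(picture, query): "rect" ([left, top, right, bottom] in pixels, round what is visible of it).
- models.tip_of(picture, query): "pixel" ([column, row] in pixels: a listed point, or the origin of a listed thing).
The state is a dict: "clock": time; "joints": joint angles; "joint_vel": joint speeds; "joint_efforts": joint torques, N m; "position": TCP position; "ee_rot": TCP orientation; "contact_force": force on the tool from outside, world axes, zero at the start; "wrist_torque": the same for the moment, N m; "gripper_width": finger opening in mm; "grasp_force": force on a finger pad.
Only numpy, scipy, OpenCV 4.12 (cv2) and the standard library are available. Lean on these libraries where they do the work, as an engineer would, in place of code of your own. Each camera call takes 0.05 s, during which the arm holds its last target. There are 200 camera calls.

## Task

Hang the orange work lamp over the circuit board: press the sprung gate of its snap hook against the front bar of the steel D-ring on the stand until the bar slips inside the hook and the gate snaps shut, then lower the lamp until the ring carries it before letting go (do not drop it onto the ring), and leave it hanging still. Press gently (never more than about 25 N on the ring, which sits on a sliding collar, its exact height found by feel), do not knock the board, and leave the spool, the rubber bush and the flux jar where they are.

Things in the scene. Friction and masses are not known exactly. Their poses are not given: they have to be found in the camera images.
- lamp: Work lamp standing on the bench, 0.17 to 0.34 kg: canister 52 mm across, 62 mm high (black foot, white diffuser, orange cap), steel snap hook rigidly on top, 162 mm high in all. Origin: centre of its underside; z up; x points to the gate side. The hook, of 8 mm round wire, lies in the x-z plane: spine at x = -16 mm, nose and gate at x = 16 mm; 24 mm free inside (x = -12 to 12).
- lamp_grip (a point): Centre of the lamp's orange grip tab, a flat block on the back of the hook: 22 mm along lamp x, 12 mm thick along lamp y (grip it across this, from above), 50 mm high; its top is 162 mm above the lamp's underside. The point lies at lamp x = -29, y = 0, z = 137 mm; axes as the lamp's.
- hook_seat (a point): Point in the crook of the hook where the middle of the ring's bar lies when the lamp hangs: lamp x = 0, y = 0, z = 149 mm (crook's inner top at z = 152 mm); axes as the lamp's.
- hook_nose (a point): Lowest point of the hook's rounded nose, which comes down from the crook on the gate side: lamp x = 16, z = 130 mm. It is rigid: the bar must go in below it. The 6 mm bar passes when it presses on the gate at lamp z = 112 to 125 mm.
- gate_pivot (a point): Pivot of the gate: lamp x = 16, z = 88 mm. Below it a rigid wire at x = 16 goes down to the cap. Once the bar's middle is pushed in to lamp x = 5 to -5 mm, lowering the hook makes the bar slide up past the gate's end; by lamp z = 129 to 132 mm the gate snaps shut below it.
- gate (a joint): Black gate of the snap hook, a rod 7 mm across from the pivot up to just under the nose (z = 129 mm). 0 rad = shut; grows to 0.7 as it swings inward to the spine. Its spring gives 0.05 N m at 0 plus 0.2 N m per rad: pressed 25 to 35 mm above the pivot it opens with about 4 to 9 N; near the pivot it hardly yields.
- stand: Ring stand, fixed: grey foot 90 by 150 by 16 mm, steel column 20 mm across, 278 mm high, black collar 36 mm across, 28 mm high, carrying a level steel D-ring. Origin: at bench level on the column's axis; z up; the ring sticks out along -x. To hook on, the lamp comes from -x with its x axis along the stand's x axis.
- ring_mark (a point): Mid-travel point of the D-ring's front bar: stand x = -58, y = 0, z = 230 mm. Bar 6 mm across, 54 mm long along stand y; 40 mm free behind it, 48 mm between the ring's sides. In plan the bar is truly here, but the collar is clamped anywhere from 18 mm below to 18 mm above this height (not told by this reading); it holds to 80 N.
- board: Green circuit board, 150 by 170 mm, parts up to 26 mm high, fixed on the bench in front of the stand under the ring. Origin: centre of its underside.
- spool: Solder spool standing on the bench, 52 mm across, 42 mm high, blue flanges. Origin: centre of its underside.
- bush: Black rubber bush, a short tube 36 mm across, 35 mm high. Origin: centre of its underside.
- flux: Amber jar of flux with a black cap, 44 mm across, 55 mm high. Origin: centre of its underside.
Mind the look-alikes: they are no part of the job. Several things look just like the lamp: the one meant starts nearest to the robot's base.

How it is judged:
By the outcome, as a careful person would: the job done as asked, in the order asked, and still so for the second after the job is handed in, with the robot touching nothing.
It also fails if it takes over 72 s, if anything falls off the work surface, if the arm or the gripper's body presses on something with over 40 N, if the wrist force passes 120 N, or if a joint passes its speed limit or range.

## Working session

There is one attempt and no reset: what is moved stays moved. The work goes in short steps, Python scripts to look and compute and a tool call to move; the robot and the scene stay as the last step left them, time stands still between calls to the robot, and variables do not carry over. Pictures are saved under pics/ and viewed, at most 11 in all, crops included, and the job is handed in when it is done.

Besides the shell and the picture viewer there is one more tool, called after "Request:" as name([rows], argument=value, ...), one row to a line, values as JSON. arm_command: Moves the arm, as the interface text tells. Its arguments: {"type":"object","properties":{"rows":{"type":"array"}},"required":["rows"]}

```bash
mkdir -p pics
cat > h.py <<'E'
import numpy as np, cv2
from bench import arm, imaging, job, models
from scipy.spatial.transform import Rotation as R
def ray(p,px):
    E=np.array(p['extrinsics']);d=np.array([(px[0]-p['cx'])/p['fx'],(px[1]-p['cy'])/p['fy'],1.])
    return -E[:3,:3].T@E[:3,3], E[:3,:3].T@d
def atz(p,px,z):
    o,d=ray(p,px);return o+d*(z-o[2])/d[2]
def tri(rays):
    A=0;b=0
    for o,d in rays:
        d=d/np.linalg.norm(d);P=np.eye(3)-np.outer(d,d);A=A+P;b=b+P@o
    return np.linalg.solve(A,b)
def proj(p,X):
    E=np.array(p['extrinsics']);c=E[:3,:3]@X+E[:3,3];return [round(p['fx']*c[0]/c[2]+p['cx'],1),round(p['fy']*c[1]/c[2]+p['cy'],1)]
def save(n,f): cv2.imwrite('pics/'+n+'.png',cv2.cvtColor(f,cv2.COLOR_RGB2BGR))
E
python3 - <<'E'
from h import *
np.set_printoptions(precision=1,suppress=True)
s=arm.read_state();print(s['position'],s['ee_rot'],s['gripper_width'],s['contact_force'])
Z=dict(lamp=0,lamp_grip=137,hook_seat=149,hook_nose=130,gate_pivot=88,stand=0,ring_mark=230,board=0,spool=0,bush=0,flux=0)
for n in('scene','side'):
    p=imaging.get_image(n);save(n,p['frame']);print(n,ray(p,(320,240)))
    for q,z in Z.items():
        for r in models.tip_of(p,q)[:5]:
            if r['score']>.2: print(q,np.round(r['pixel']),round(r['score'],2),atz(p,r['pixel'],z))
E
```

```text
[153.1 605.3 230.2] [ 1.  -0.1 -0.   0. ] 85.02422304034455 [ 0.2 -0.1  0.6]
scene (array([1048. ,  106. , 1055.7]), array([-0.5, -0.1, -0.9]))
lamp [388. 332.] 0.9 [636.1 209.8   0. ]
lamp [448. 305.] 0.73 [548.2 350.3   0. ]
lamp [396. 285.] 0.57 [511.1 222.3   0. ]
lamp_grip [398. 247.] 0.86 [483.9 209.2 137. ]
lamp_grip [469. 274.] 0.68 [532.3 366.9 137. ]
lamp_grip [332. 238.] 0.68 [479.   57.8 137. ]
lamp_grip [402. 316.] 0.66 [650.  224.2 137. ]
lamp_grip [299. 341.] 0.39 [731.9  18.  137. ]
hook_seat [456. 277.] 0.85 [550.  334.8 149. ]
hook_seat [392. 303.] 0.64 [628.3 201.  149. ]
hook_seat [406. 256.] 0.57 [513.  225.5 149. ]
hook_nose [453. 287.] 0.87 [564.9 331.7 130. ]
hook_nose [406. 266.] 0.7 [525.5 229.1 130. ]
hook_nose [387. 306.] 0.61 [628.2 193.  130. ]
gate_pivot [447. 294.] 0.67 [562.4 328.7  88. ]
gate_pivot [385. 308.] 0.59 [615.5 192.9  88. ]
gate_pivot [403. 275.] 0.55 [527.9 229.3  88. ]
stand [300. 343.] 0.64 [688.1   9.4   0. ]
ring_mark [293. 274.] 0.65 [629.4  -5.1 230. ]
board [290. 298.] 0.91 [577.7 -34.1   0. ]
bush [329. 238.] 0.78 [393.9  42.6   0
[... 406 characters left out ...]
[621.6 206.8 149. ]
hook_seat [227. 166.] 0.75 [546.7 347.7 149. ]
hook_seat [247. 196.] 0.73 [512.4 231.5 149. ]
hook_nose [298. 188.] 0.94 [624.  196.8 130. ]
hook_nose [234. 174.] 0.85 [552.5 334.4 130. ]
gate_pivot [251. 216.] 0.96 [519.9 235.1  88. ]
gate_pivot [299. 205.] 0.85 [621.1 191.5  88. ]
gate_pivot [240. 190.] 0.59 [557.3 325.   88. ]
stand [376. 262.] 0.77 [683.6   4.3   0. ]
ring_mark [370. 196.] 0.63 [621.5  -6.7 230. ]
board [357. 295.] 0.62 [581.2 -32.1   0. ]
board [293. 195.] 0.57 [707.3 309.1  -0. ]
spool [398. 381.] 0.76 [ 486.1 -220.6   -0. ]
spool [250. 199.] 0.65 [614.1 371.1   0. ]
bush [260. 324.] 0.79 [385.8  51.    0. ]
flux [296. 195.] 0.52 [712.5 303.    0. ]
```

Run:
```python
import cv2,numpy as np
a=cv2.imread('pics/scene.png');b=cv2.imread('pics/side.png')
u=cv2.resize(a[200:380,260:500],(800,600),interpolation=3);v=cv2.resize(b[140:340,180:447],(800,600),interpolation=3)
cv2.imwrite('pics/c1.png',u);cv2.imwrite('pics/c2.png',v)
```

```text
(no output)
```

View pics/c1.png

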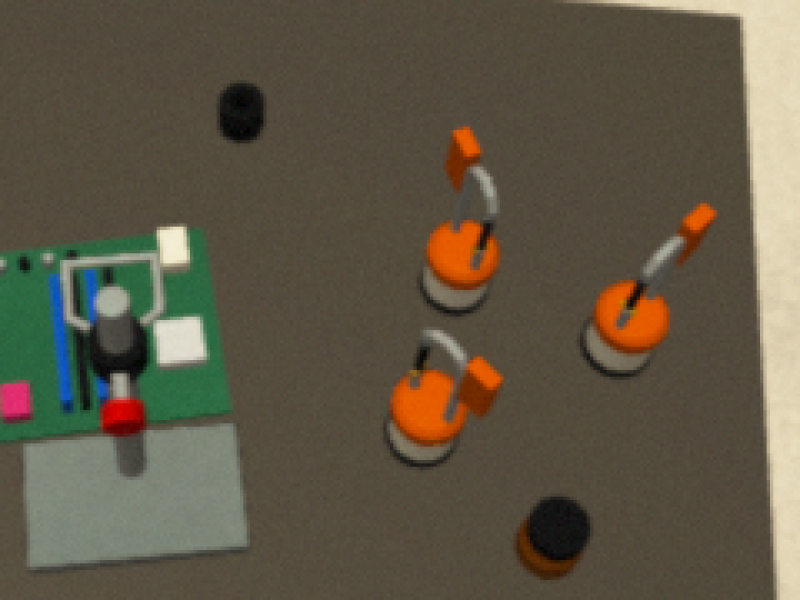

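View pics/c2.png

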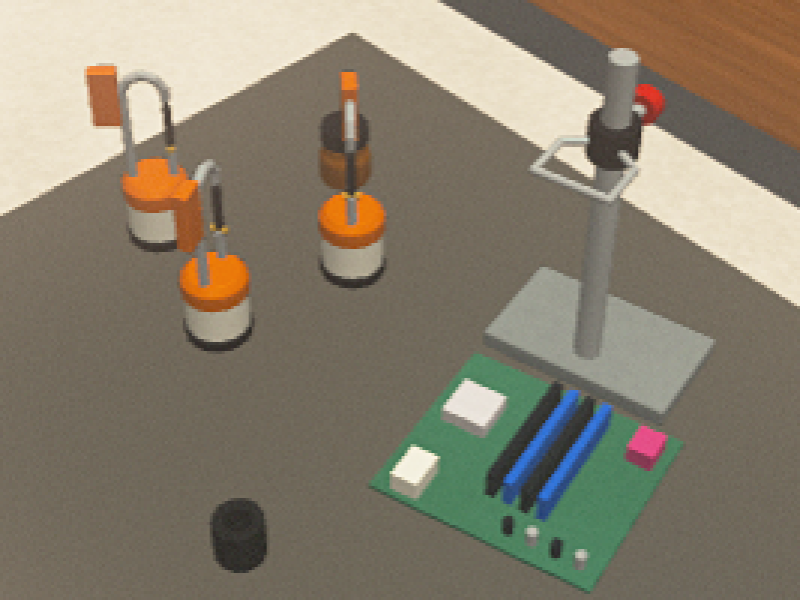

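Three lamps: scene px (396,280) at ~555 mm from the base, (448,305) at ~646, (388,330) at ~660. The lamp meant is the first (crop 1 at (458,250), crop 2 at (217,300)). The ring's front bar is in crop 1 from (65,262) to (158,256), and in crop 2 from (535,168) to (610,195).

```bash
cat >> h.py <<'E'
np.set_printoptions(precision=2,suppress=True)
def goto(X,yaw,s=None):
    "print linear/rot from the measured pose to TCP X, tool down, tool x at yaw"
    s=s or arm.read_state();Q=R.from_quat(s['ee_rot'])
    T=R.from_euler('z',yaw)*R.from_euler('x',np.pi)
    print('lin',Q.inv().apply(np.array(X)-s['position']),'rot',(Q.inv()*T).as_rotvec())
def tyaw(s):
    x=R.from_quat(s['ee_rot']).apply([1,0,0]);return np.arctan2(x[1],x[0])
def wrist():
    s=arm.read_state();p=imaging.get_image('wrist');T=np.eye(4)
    T[:3,:3]=R.from_quat(s['ee_rot']).as_matrix();T[:3,3]=s['position']
    p['extrinsics']=np.linalg.inv(T@np.array(p['T_tool_cam']));return p
E
python3 - <<'E'
from h import *
s=arm.read_state();print('tool yaw',tyaw(s))
a=imaging.get_image('scene');b=imaging.get_image('side');w=imaging.get_image('wrist');print(np.array(w['T_tool_cam']),w['fx'])
L=tri([ray(a,(279.5,278.6)),ray(b,(383.3,205))]);Rr=tri([ray(a,(307.4,276.8)),ray(b,(358.3,196))])
d=Rr-L;print('bar',L,Rr,np.linalg.norm(d),'stand yaw',np.arctan2(-d[0],d[1]))
# foot corners (top z=16), scene crop
for c in [(25,445),(237,425),(247,548),(30,570)]: print('foot',atz(a,(260+c[0]*.3,200+c[1]*.3),16 if c[1]<500 else 16))
for q in('lamp_grip','hook_seat','gate_pivot'):
    pass
g=tri([ray(a,(398,247)),ray(b,(243,212))]);h=tri([ray(a,(406,256)),ray(b,(247,196))]);pv=tri([ray(a,(403,275)),ray(b,(251,216))]);l=tri([ray(a,(396,285)),ray(b,(256,251))])
print(g,h,pv,l)
for u in(h,pv,l): print(np.arctan2(u[1]-g[1],u[0]-g[0]))
goto([455,200,330],.5,s);goto([455,200,330],.5-np.pi,s)
E
```

```text
tool yaw -0.24780356630510753
[[   0.     -0.96   -0.28   71.41]
 [   1.      0.     -0.     -0.43]
 [   0.     -0.28    0.96 -141.57]
 [   0.      0.      0.      1.  ]] 337.6433545368347
bar [633.98 -31.39 215.67] [622.06  22.19 212.43] 54.98137494810851 stand yaw 0.2188753775284874
foot [680.43 -68.5   16.  ]
foot [647.51  76.25  16.  ]
foot [733.47  92.9   16.  ]
foot [766.27 -49.17  16.  ]
[482.39 208.96 136.3 ] [510.99 227.38 150.89] [521.99 232.68  84.37] [510.35 221.37  -3.65]
0.5721964608856176
0.5397476998013312
0.41775309263300364
lin [392.09 319.48 -98.7 ] rot [ 0.    0.   -0.75]
lin [392.09 319.48 -98.7 ] rot [ 0.   -0.    2.39]
```

Run:
```python
from h import *
goto([480,208,270],.52)
```

```text
lin [414.35 305.59 -38.69] rot [ 0.    0.   -0.77]
```

Request:
arm_command([
  {"grip":1,"linear":[60,44,-20],"rot":[0,0,-0.1]},
  {"grip":1,"linear":[120,88,-39],"rot":[0,0,-0.2]},
  {"grip":1,"linear":[170,125,-39],"rot":[0,0,-0.3]},
  {"grip":1,"linear":[220,162,-39],"rot":[0,0,-0.4]},
  {"grip":1,"linear":[270,200,-39],"rot":[0,0,-0.5]},
  {"grip":1,"linear":[320,236,-39],"rot":[0,0,-0.6]},
  {"grip":1,"linear":[370,273,-39],"rot":[0,0,-0.7]},
  {"grip":1,"linear":[414,305,-39],"rot":[0,0,-0.77]},
  {"grip":1,"linear":[414,305,-39],"rot":[0,0,-0.77]},
  {"grip":1,"linear":[414,305,-39],"rot":[0,0,-0.77]},
])

```text
clock: 2.6
position: [480.3, 207.9, 270.2]
ee_rot: [0.966, 0.257, -0.0, -0.0]
contact_force: [0.4, 1.1, -0.7]
gripper_width: 85.5
grasp_force: 0.0
```

Run:
```python
from h import *
s=arm.read_state();print(s['clock'],s['position'],tyaw(s),s['joints'],s['contact_force'])
p=wrist();save('w1',p['frame'])
for q,z in dict(lamp=0,lamp_grip=137,hook_seat=149,hook_nose=130,gate_pivot=88).items():
    for r in models.tip_of(p,q)[:3]:
        if r['score']>.2: print(q,np.round(r['pixel']),round(r['score'],2),atz(p,r['pixel'],z))
print(proj(p,np.array([482,209,162])))
```

```text
2.6 [480.3  207.85 270.16] 0.5194784692681006 [ 0.72  0.18 -0.17 -0.   -1.21  1.37] [ 0.4   1.11 -0.72]
lamp [318. 175.] 0.97 [509.65 227.22   0.  ]
lamp [245.  97.] 0.81 [544.37 342.     0.  ]
lamp [389.  93.] 0.69 [627.96 203.48   0.  ]
lamp_grip [171.  90.] 0.93 [520.46 359.99 137.  ]
lamp_grip [412.  23.] 0.9 [646.69 227.62 137.  ]
lamp_grip [318. 226.] 0.89 [484.18 212.05 137.  ]
hook_seat [317. 197.] 0.89 [506.4  225.55 149.  ]
hook_seat [424.  61.] 0.83 [626.99 208.08 149.  ]
hook_seat [199.  67.] 0.67 [544.82 343.5  149.  ]
hook_nose [319. 178.] 0.85 [517.84 230.81 130.  ]
hook_nose [226.  64.] 0.8 [556.94 333.55 130.  ]
gate_pivot [321. 170.] 0.7 [521.56 230.94  88.  ]
gate_pivot [413.  93.] 0.57 [620.09 193.55  88.  ]
gate_pivot [241.  75.] 0.57 [558.08 331.93  88.  ]
[np.float64(320.2), np.float64(238.0)]
```

View pics/w1.png

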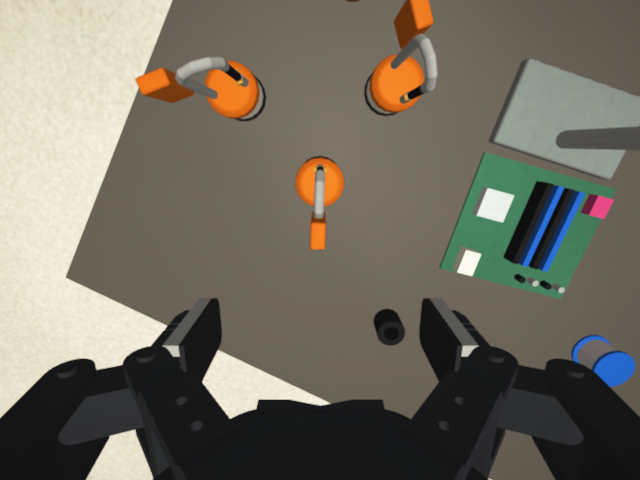

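Picture: the meant lamp is at (320,183), its tab at (318,237), aligned with the tool. The other two are at (235,90) and (397,85). The fingers straddle the tab, so I descend and grip.

Request:
arm_command([
  {"grip":1,"linear":[3,-1,50],"rot":[0,0,0]},
  {"grip":1,"linear":[3,-1,100],"rot":[0,0,0]},
  {"grip":1,"linear":[3,-1,130],"rot":[0,0,0]},
  {"grip":1,"linear":[3,-1,152],"rot":[0,0,0]},
  {"grip":1,"linear":[3,-1,152],"rot":[0,0,0]},
  {"grip":0.5,"linear":[3,-1,152],"rot":[0,0,0]},
  {"grip":0.25,"linear":[3,-1,152],"rot":[0,0,0]},
  {"grip":0,"linear":[3,-1,152],"rot":[0,0,0]},
  {"grip":0,"linear":[3,-1,152],"rot":[0,0,0]},
  {"grip":0,"linear":[3,-1,152],"rot":[0,0,0]},
])

```text
clock: 4.15
position: [482.2, 211.1, 118.9]
ee_rot: [0.966, 0.258, 0.0, -0.0]
contact_force: [-0.7, -1.0, 2.5]
gripper_width: 11.8
grasp_force: 59.2
```

Run:
```python
from h import *
s=arm.read_state();print(s['position'],tyaw(s),s['contact_force'],s['gripper_width'],s['grasp_force'])
p=wrist();save('w2',p['frame'])
for q,z in dict(lamp=0,hook_seat=149,hook_nose=130,gate_pivot=88).items():
    for r in models.tip_of(p,q)[:1]: print(q,np.round(r['pixel']),round(r['score'],2),atz(p,r['pixel'],z))
# approach pose: lamp x=0 at 75 mm before bar; bar ~(628,-5,214)
yaw=.22;u=np.array([np.cos(yaw),np.sin(yaw),0])
b=np.array([628,-4.6,0])
print(b-u*(29+75));goto([483,210.5,300],.52,s)
```

```text
[482.23 211.09 118.88] 0.5223862164443193 [-0.71 -1.01  2.49] 11.819813937577623 59.21397507190704
lamp [200.  70.] 0.89 [545.33 344.7    0.  ]
hook_seat [318. 272.] 0.68 [506.05 225.98 149.  ]
hook_nose [320. 217.] 0.59 [520.1  233.26 130.  ]
gate_pivot [320. 198.] 0.83 [520.89 233.61  88.  ]
[526.51 -27.3    0.  ]
lin [   0.54    0.92 -181.12] rot [ 0. -0.  0.]
```

View pics/w2.png

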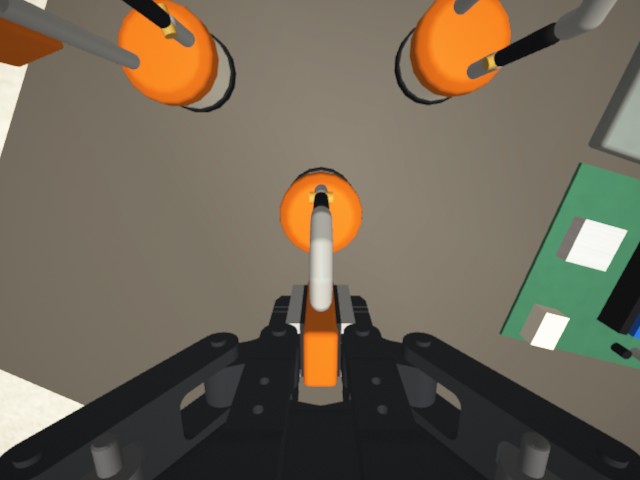

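Gripped: width 11.8 mm, tab centred at (320,340), hook straight up the picture. Next I lift and carry it to the approach point.

Request:
arm_command([
  {"grip":0,"linear":[0,0,-15],"rot":[0,0,0]},
  {"grip":0,"linear":[0,0,-40],"rot":[0,0,0]},
  {"grip":0,"linear":[0,0,-75],"rot":[0,0,0]},
  {"grip":0,"linear":[-9,25,-105],"rot":[0,0,0.05]},
  {"grip":0,"linear":[-24,68,-121],"rot":[0,0,0.1]},
  {"grip":0,"linear":[-40,114,-121],"rot":[0,0,0.18]},
  {"grip":0,"linear":[-56,160,-121],"rot":[0,0,0.24]},
  {"grip":0,"linear":[-70,198,-121],"rot":[0,0,0.3]},
  {"grip":0,"linear":[-80,228,-121],"rot":[0,0,0.3]},
  {"grip":0,"linear":[-80,228,-121],"rot":[0,0,0.3]},
])

```text
clock: 5.65
position: [525.7, -28.2, 238.8]
ee_rot: [0.994, 0.109, -0.001, -0.0]
contact_force: [-0.3, 0.6, -3.0]
gripper_width: 11.7
grasp_force: 59.2
```

Run:
```python
from h import *
s=arm.read_state();print(s['clock'],s['position'],tyaw(s),s['contact_force'],s['gripper_width'])
P={}
for n in('scene','side'):
    p=imaging.get_image(n);save(n+'3',p['frame']);P[n]=p
    t=np.array(s['position']);print(n,proj(p,t))
    for q in('lamp_grip','hook_seat','hook_nose','gate_pivot','ring_mark'):
        for r in models.tip_of(p,q)[:3]: print(q,np.round(r['pixel'],1),round(r['score'],2))
w=wrist();save('w3',w['frame'])
for q,z in(('hook_seat',270),('gate_pivot',209),('ring_mark',214)):
    for r in models.tip_of(w,q)[:2]:print(q,r['pixel'],r['score'],atz(w,r['pixel'],z))
import cv2
i=[cv2.resize(cv2.imread(f'pics/{n}3.png')[y:y+150,x:x+100],(400,600),interpolation=3) for n,x,y in(('scene',245,200),('side',305,120))]
cv2.imwrite('pics/c3.png',np.hstack(i))
```

```text
5.65 [525.7  -28.16 238.78] 0.21854308727272667 [-0.33  0.62 -2.99] 11.704434891603837
scene [np.float64(289.5), np.float64(227.2)]
lamp_grip [286.1 221.4] 0.88
lamp_grip [402.4 318.3] 0.85
lamp_grip [467.6 272.8] 0.8
hook_seat [393.8 304.1] 0.8
hook_seat [290.4 230.1] 0.78
hook_seat [458.6 276.5] 0.73
hook_nose [454.3 287.1] 0.97
hook_nose [386.3 304.7] 0.74
hook_nose [289.6 240.6] 0.66
gate_pivot [447.8 294.2] 0.8
gate_pivot [287.8 257.3] 0.74
gate_pivot [384.7 309.9] 0.59
ring_mark [292.3 272.9] 0.93
side [np.float64(342.7), np.float64(221.5)]
lamp_grip [295.8 175.9] 0.77
lamp_grip [215.7 172.6] 0.73
lamp_grip [343.7 212. ] 0.64
hook_seat [297.8 177.5] 0.84
hook_seat [227.6 165. ] 0.76
hook_nose [297.3 191.9] 0.82
hook_nose [233.2 173.4] 0.74
hook_nose [355.1 201.1] 0.64
gate_pivot [295.6 204.3] 0.92
gate_pivot [234.8 190.6] 0.79
ring_mark [370.2 193.4] 0.97
hook_seat [320.0, 270.0] 0.85 [554.48 -19.35 270.  ]
gate_pivot [75.2, 55.0] 0.94 [609.12 107.69 209.  ]
gate_pivot [319.9, 197.3] 0.64 [570.28 -15.7  209.  ]
ring_mark [323.5, 63.9] 0.62 [629.62  -3.9  214.  ]
```

View pics/c3.png

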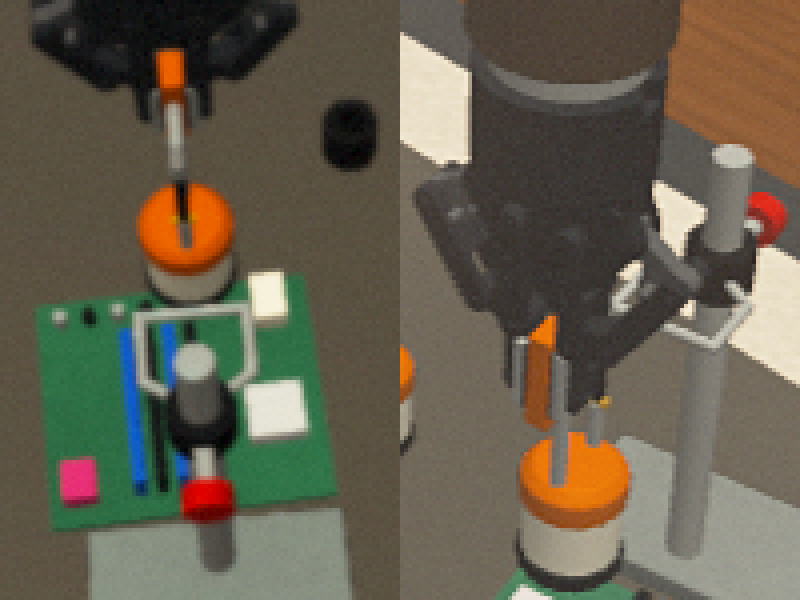

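View pics/w3.png

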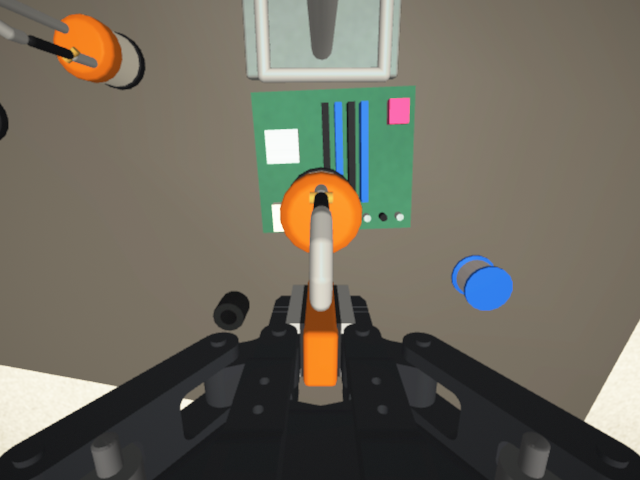

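The wrist picture shows the gate at (320,197), unchanged since the grip. The ring's front bar lies level at row 74, columns 257–391, over the board. I close in to about 14 mm clear at the estimated height and range the bar again.

Request:
arm_command([
  {"grip":0,"linear":[10,1,8],"rot":[0,0,0]},
  {"grip":0,"linear":[20,1,16],"rot":[0,0,0]},
  {"grip":0,"linear":[30,1,21],"rot":[0,0,0]},
  {"grip":0,"linear":[35,1,21],"rot":[0,0,0]},
  {"grip":0,"linear":[35,1,21],"rot":[0,0,0]},
  {"grip":0,"linear":[35,1,21],"rot":[0,0,0]},
])

```text
clock: 7.2
position: [560.6, -19.8, 218.6]
ee_rot: [0.994, 0.111, 0.0, -0.0]
contact_force: [0.7, 0.8, -2.2]
gripper_width: 11.3
grasp_force: 59.2
```

Run:
```python
from h import *
s=arm.read_state();print(s['clock'],s['position'],tyaw(s),s['contact_force'],s['wrist_torque'],s['joints'])
w=wrist();save('w4',w['frame'])
v=imaging.get_image('side');save('side4',v['frame']);c=imaging.get_image('scene');save('scene4',c['frame'])
for n,p in(('w',w),('side',v),('scene',c)):
  for q in('hook_nose','gate_pivot','ring_mark'):print(n,q,[(np.round(r['pixel'],1),round(r['score'],2)) for r in models.tip_of(p,q)[:3]])
for n,lo,hi in(('w3',40,110),('w4',60,200)):
    g=cv2.cvtColor(cv2.imread(f'pics/{n}.png'),cv2.COLOR_BGR2GRAY).astype(int)
    for col in(285,300,345,360): print(n,col,g[lo:hi:2,col])
i=[cv2.imread('pics/w4.png')[60:300,160:480],cv2.imread('pics/side4.png')[120:240,300:460]]
cv2.imwrite('pics/c4.png',np.hstack([cv2.resize(i[0],(400,300)),cv2.resize(i[1],(400,300),interpolation=3)]))
```

```text
7.2 [560.61 -19.75 218.56] 0.2221976924181038 [ 0.68  0.82 -2.17] [-0.02  0.07  0.03] [ 0.25  0.29 -0.17 -0.   -1.11  1.54]
w hook_nose [(array([ 9.5, 89.6]), 0.97), (array([323.2, 216.7]), 0.6)]
w gate_pivot [(array([319.7, 197.8]), 0.88), (array([ 61.2, 101.3]), 0.85)]
w ring_mark [(array([320.9, 157.2]), 0.89), (array([321.8, 197.7]), 0.73), (array([233. , 337.2]), 0.26)]
side hook_nose [(array([299.7, 190.4]), 0.97), (array([363.7, 201.1]), 0.9), (array([235.4, 174.6]), 0.77)]
side gate_pivot [(array([359.5, 218.9]), 0.97), (array([238.9, 189.5]), 0.73), (array([295.1, 206.5]), 0.61)]
side ring_mark [(array([369.5, 195.6]), 0.63), (array([259.9, 324.7]), 0.62)]
scene hook_nose [(array([389. , 306.1]), 0.9), (array([449.3, 287. ]), 0.77), (array([291.8, 262.2]), 0.61)]
scene gate_pivot [(array([384.4, 310.9]), 0.8), (array([290.8, 274.1]), 0.78), (array([446.9, 292.2]), 0.57)]
scene ring_mark [(array([291.3, 274.5]), 0.59)]
w3 285 [177 177 178 178 178 178 177 178 176 178 178 178 178 178 177 216 223 222
 210 190 160 120 128 127 127 129 130 131 131 131 130 131 130 131 130]
w3 300 [1
[... 908 characters left out ...]
25 124 125 123 177 211 223 221 209 192 156 125 125
 125 124 124  75  39  73 114 132 134 137 139 148 156 162 165 165]
w4 345 [173 173 174 175 176 175 176 175 175 174 174 174 176 176 177 176 176 176
 176 176 177 179 179 177 178 169 129 111 127 128 127 127 123 123 123 123
 123 123 124 113  97  98  99  98 111 184 213 223 221 208 188 147 104 112
 112 112 114 112 111  64  67 122 141 144 146 148 150 155 160 163]
w4 360 [174 175 175 176 177 176 177 178 178 178 177 176 176 176 176 177 178 179
 180 180 180 179 179 180 179 170 126 110 128 127 127 127 123 123 122 122
 123 124 124  89  69  69  69  69 116 186 214 223 220 208 187 137  57  57
  58  57  57  57  57  56  57  56  58  56  57  57  57  57  57  58]
```

View pics/c4.png

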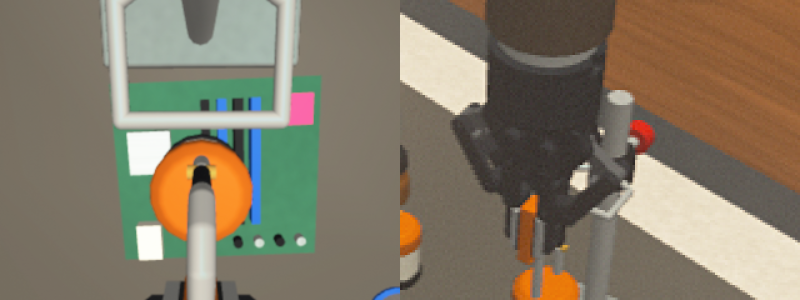

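Run:
```python
from h import *
T=np.array(imaging.get_image('wrist')['T_tool_cam']);print(T[0],T[2])
f=337.643;P=[];yaw=.2204
for n,pos,row in(('w3',[525.7,-28.16,238.78],74),('w4',[560.61,-19.75,218.56],156)):
    g=cv2.cvtColor(cv2.imread(f'pics/{n}.png'),cv2.COLOR_BGR2GRAY).astype(float)
    C=[]
    for cols in((275,290),(350,375)):
        pr=g[row-14:row+14,cols[0]:cols[1]].mean(1);d=np.diff(pr)
        up=np.argmax(d);dn=np.argmin(d)
        sub=lambda k,e:k+.5*(e[k-1]-e[k+1])/(e[k-1]-2*e[k]+e[k+1]) if 0<k<len(e)-1 else k
        a=sub(up,d)+row-13.5;b=sub(dn,-(-d))+row-13.5;C.append((a,b))
    pr=g[row-20-45:row-20,200:450].mean(0) if 0 else g[max(0,row-40):row-12,230:420].mean(0)
    dd=np.diff(pr);k=np.argsort(-abs(dd))[:10]+230.5;print(n,C,sorted(k))
    P.append((pos,np.mean(C)))
R0=(R.from_euler('z',yaw)*R.from_euler('x',np.pi)).as_matrix()
rs=[]
for pos,r in P:
    o=R0@T[:3,3]+pos;d=R0@T[:3,:3]@np.array([0,(r-240)/f,1]);rs.append((o,d))
u=np.array([np.cos(yaw),np.sin(yaw),0])
# planar triangulation
A=np.array([[u@rs[0][1],-(u@rs[1][1])],[rs[0][1][2],-rs[1][1][2]]]);b=np.array([u@(rs[1][0]-rs[0][0]),rs[1][0][2]-rs[0][0][2]])
t=np.linalg.solve(A,b);X=rs[0][0]+t[0]*rs[0][1];print('z',X[2],'tool x from TCP4',u@(X-P[1][0]))
for z in(212,215,218): 
  o,d=rs[1];print(z,u@(o+d*(z-o[2])/d[2]-P[1][0]))
```

```text
[ 0.   -0.96 -0.28 71.6 ] [   0.     -0.28    0.96 -141.57]
w3 [(np.float64(68.60240963855422), np.float64(80.51724137931035)), (np.float64(68.31592039800995), np.float64(80.22161422708618))] [np.float64(245.5), np.float64(257.5), np.float64(267.5), np.float64(310.5), np.float64(376.5), np.float64(377.5), np.float64(379.5), np.float64(380.5), np.float64(397.5), np.float64(398.5)]
w4 [(np.float64(164.6140350877193), np.float64(162.2954990215264)), (np.float64(148.71916010498688), np.float64(161.97633136094674))] [np.float64(248.5), np.float64(249.5), np.float64(260.5), np.float64(261.5), np.float64(262.5), np.float64(379.5), np.float64(380.5), np.float64(381.5), np.float64(392.5), np.float64(393.5)]
z 215.1466289307832 tool x from TCP4 64.42486184494106
212 64.26903792806414
215 64.41760064737868
218 64.56616336669312
```

Request:
arm_command([
  {"grip":0,"linear":[2,0,2],"rot":[0,0,0]},
  {"grip":0,"linear":[5,0,4],"rot":[0,0,0]},
  {"grip":0,"linear":[8,0,4.5],"rot":[0,0,0]},
  {"grip":0,"linear":[11,0,4.5],"rot":[0,0,0]},
  {"grip":0,"linear":[13,0,4.5],"rot":[0,0,0]},
  {"grip":0,"linear":[14,0,4.5],"rot":[0,0,0]},
  {"grip":0,"linear":[15,0,4.5],"rot":[0,0,0]},
  {"grip":0,"linear":[16,0,4.5],"rot":[0,0,0]},
  {"grip":0,"linear":[16,0,4.5],"rot":[0,0,0]},
])

```text
clock: 8.98
position: [575.9, -16.4, 213.8]
ee_rot: [0.994, 0.111, -0.0, 0.0]
contact_force: [-1.7, 0.0, -1.3]
gripper_width: 11.1
grasp_force: 59.2
```

Request:
arm_command([
  {"grip":0,"linear":[0.7,0,0],"rot":[0,0,0]},
  {"grip":0,"linear":[1.4,0,0],"rot":[0,0,0]},
  {"grip":0,"linear":[2,0,0],"rot":[0,0,0]},
  {"grip":0,"linear":[2,0,0],"rot":[0,0,0]},
])

```text
clock: 9.48
position: [578.1, -15.8, 213.7]
ee_rot: [0.994, 0.111, -0.0, 0.0]
contact_force: [-1.9, -0.3, -2.1]
gripper_width: 11.7
grasp_force: 59.2
```

Request:
arm_command([
  {"grip":0,"linear":[1,0,0],"rot":[0,0,0]},
  {"grip":0,"linear":[2,0,0],"rot":[0,0,0]},
  {"grip":0,"linear":[3,0,0],"rot":[0,0,0]},
  {"grip":0,"linear":[4,0,0],"rot":[0,0,0]},
  {"grip":0,"linear":[4,0,0],"rot":[0,0,0]},
])

```text
clock: 10.1
position: [582.0, -14.9, 213.7]
ee_rot: [0.994, 0.111, -0.0, 0.0]
contact_force: [-3.8, -0.5, -2.2]
gripper_width: 11.7
grasp_force: 59.2
```

Request:
arm_command([
  {"grip":0,"linear":[1,0,0],"rot":[0,0,0]},
  {"grip":0,"linear":[2,0,0],"rot":[0,0,0]},
  {"grip":0,"linear":[3,0,0],"rot":[0,0,0]},
  {"grip":0,"linear":[4,0,0],"rot":[0,0,0]},
  {"grip":0,"linear":[4,0,0],"rot":[0,0,0]},
])

```text
clock: 10.72
position: [585.9, -14.0, 213.7]
ee_rot: [0.994, 0.111, -0.0, 0.0]
contact_force: [-4.0, -0.4, -1.9]
gripper_width: 11.5
grasp_force: 59.2
```

Run:
```python
from h import *
s=arm.read_state();print(s['clock'],s['position'],tyaw(s),s['contact_force'],s['wrist_torque'])
w=wrist();save('w5',w['frame'])
i=w['frame'][90:330,200:440];save('c5',cv2.resize(i,(600,600),interpolation=3))
```

```text
10.725 [585.9  -14.04 213.67] 0.22215255252497187 [-4.01 -0.4  -1.9 ] [-0.31  1.2   0.01]
```

View pics/c5.png

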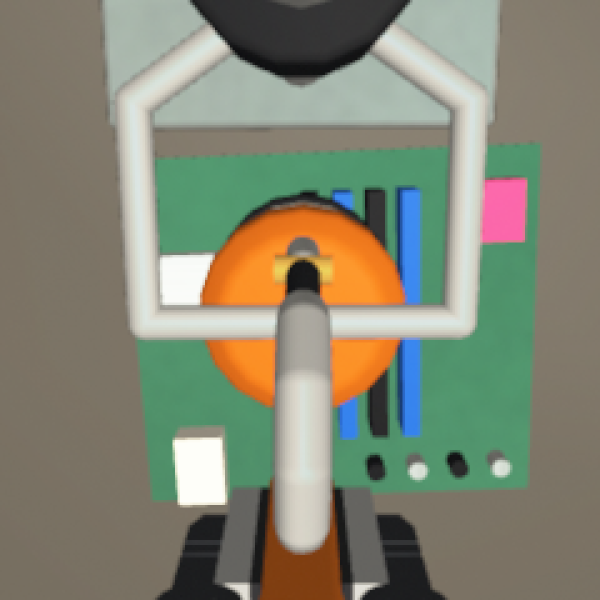

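The bar (crop row 320) now lies under the nose over the opened gate, with about 4 N and a soft slope, which puts it about 28 mm above the pivot. I press on to lamp x ≈ 0.

Request:
arm_command([
  {"grip":0,"linear":[1,0,0],"rot":[0,0,0]},
  {"grip":0,"linear":[2,0,0],"rot":[0,0,0]},
  {"grip":0,"linear":[3,0,0],"rot":[0,0,0]},
  {"grip":0,"linear":[4,0,0],"rot":[0,0,0]},
  {"grip":0,"linear":[5,0,0],"rot":[0,0,0]},
  {"grip":0,"linear":[6,0,0],"rot":[0,0,0]},
  {"grip":0,"linear":[6,0,0],"rot":[0,0,0]},
])

```text
clock: 11.65
position: [591.7, -12.7, 213.5]
ee_rot: [0.994, 0.111, -0.0, -0.0]
contact_force: [-5.3, -1.6, -2.7]
gripper_width: 11.3
grasp_force: 59.2
```

Request:
arm_command([
  {"grip":0,"linear":[1,0,0],"rot":[0,0,0]},
  {"grip":0,"linear":[2,0,0],"rot":[0,0,0]},
  {"grip":0,"linear":[3,0,0],"rot":[0,0,0]},
  {"grip":0,"linear":[4,0,0],"rot":[0,0,0]},
  {"grip":0,"linear":[5,0,0],"rot":[0,0,0]},
  {"grip":0,"linear":[5,0,0],"rot":[0,0,0]},
])

```text
clock: 12.4
position: [596.2, -11.7, 213.2]
ee_rot: [0.994, 0.111, -0.001, -0.0]
contact_force: [-5.9, -0.7, -2.9]
gripper_width: 11.5
grasp_force: 59.2
```

Run:
```python
from h import *
s=arm.read_state();print(s['clock'],s['position'],s['contact_force'],s['wrist_torque'])
w=wrist();save('w6',w['frame']);g=cv2.cvtColor(w['frame'],cv2.COLOR_RGB2GRAY).astype(int)
for c in(270,365):print(list(g[200:290:2,c]))
p=w
for q in('hook_seat','gate_pivot'):print(q,[(np.round(r['pixel'],1),round(r['score'],2)) for r in models.tip_of(p,q)[:2]])
# where a bar at lamp x=0 would show, for bar z's
for z in(210,214): 
  X=np.array(s['position'])+29*np.array([np.cos(.222),np.sin(.222),0]);X[2]=z;print(z,proj(w,X))
```

```text
12.4 [596.2  -11.66 213.25] [-5.87 -0.72 -2.89] [-0.36  1.58 -0.02]
[np.int64(126), np.int64(198), np.int64(248), np.int64(249), np.int64(249), np.int64(250), np.int64(249), np.int64(249), np.int64(249), np.int64(249), np.int64(249), np.int64(248), np.int64(249), np.int64(249), np.int64(250), np.int64(249), np.int64(248), np.int64(242), np.int64(120), np.int64(174), np.int64(209), np.int64(224), np.int64(222), np.int64(211), np.int64(187), np.int64(121), np.int64(123), np.int64(121), np.int64(121), np.int64(120), np.int64(121), np.int64(122), np.int64(121), np.int64(121), np.int64(121), np.int64(120), np.int64(124), np.int64(143), np.int64(243), np.int64(235), np.int64(231), np.int64(227), np.int64(202), np.int64(172), np.int64(172)]
[np.int64(125), np.int64(126), np.int64(125), np.int64(125), np.int64(124), np.int64(125), np.int64(124), np.int64(124), np.int64(125), np.int64(124), np.int64(123), np.int64(123), np.int64(123), np.int64(122), np.int64(123), np.int64(123), np.int64(122), np.int64(122), np.int64(132), np.int64(185), np.int64(215), np.int64(226), np.int64(221), np.int64(208), np.int64(169), np.int64(120), np.int64(120), np.int64(120), np.int64(119), np.int64(119), np.int64(118), np.int64(119), np.int64(119), np.int64(119), np.int64(118), np.int64(118), np.int64(118), np.int64(124), np.int64(124), np.int64(123), np.int64(104), np.int64(101), np.int64(170), np.int64(225), np.int64(225)]
hook_seat [(array([318. , 268.2]), 0.84)]
gate_pivot [(array([ 64.6, 147.1]), 0.6), (array([320.8, 204.6]), 0.55)]
210 [np.float64(320.9), np.float64(242.8)]
214 [np.float64(320.9), np.float64(245.4)]
```

Bar at row 243 = lamp x ≈ 0, force 6 N. Now I lower.

Request:
arm_command([
  {"grip":0,"linear":[0,0,2],"rot":[0,0,0]},
  {"grip":0,"linear":[0,0,4],"rot":[0,0,0]},
  {"grip":0,"linear":[0,0,6],"rot":[0,0,0]},
  {"grip":0,"linear":[0,0,8],"rot":[0,0,0]},
  {"grip":0,"linear":[0,0,9],"rot":[0,0,0]},
  {"grip":0,"linear":[0,0,10],"rot":[0,0,0]},
  {"grip":0,"linear":[0,0,10],"rot":[0,0,0]},
])

```text
clock: 13.42
position: [597.9, -11.3, 204.7]
ee_rot: [0.994, 0.111, 0.002, -0.0]
contact_force: [-0.1, -0.1, -2.3]
gripper_width: 11.6
grasp_force: 59.2
```

Request:
arm_command([
  {"grip":0,"linear":[0,0,2],"rot":[0,0,0]},
  {"grip":0,"linear":[0,0,4],"rot":[0,0,0]},
  {"grip":0,"linear":[0,0,6],"rot":[0,0,0]},
  {"grip":0,"linear":[0,0,8],"rot":[0,0,0]},
  {"grip":0,"linear":[0,0,10],"rot":[0,0,0]},
  {"grip":0,"linear":[0,0,10],"rot":[0,0,0]},
])

```text
clock: 14.18
position: [596.6, -11.6, 193.6]
ee_rot: [0.994, 0.111, -0.0, 0.0]
contact_force: [-0.1, -0.0, -4.2]
gripper_width: 11.3
grasp_force: 59.2
```

Run:
```python
from h import *
s=arm.read_state();print(s['clock'],s['position'],s['contact_force'],s['wrist_torque'],R.from_quat(s['ee_rot']).apply([0,0,1]))
w=wrist();i=w['frame'][120:360,200:440];v=imaging.get_image('side')['frame'][150:270,310:430]
save('c7',np.hstack([cv2.resize(i,(400,400),interpolation=3),cv2.resize(v,(400,400),interpolation=3)]))
for q in('hook_seat','gate_pivot'):print(q,[(np.round(r['pixel'],1),round(r['score'],2)) for r in models.tip_of(w,q)[:2]])
```

```text
14.175 [596.65 -11.6  193.56] [-0.05 -0.02 -4.22] [-0.05  0.04 -0.01] [-0. -0. -1.]
hook_seat [(array([320.2, 270.7]), 0.77)]
gate_pivot [(array([ 47.7, 151.6]), 0.9), (array([321.7, 198.6]), 0.84)]
```

View pics/c7.png

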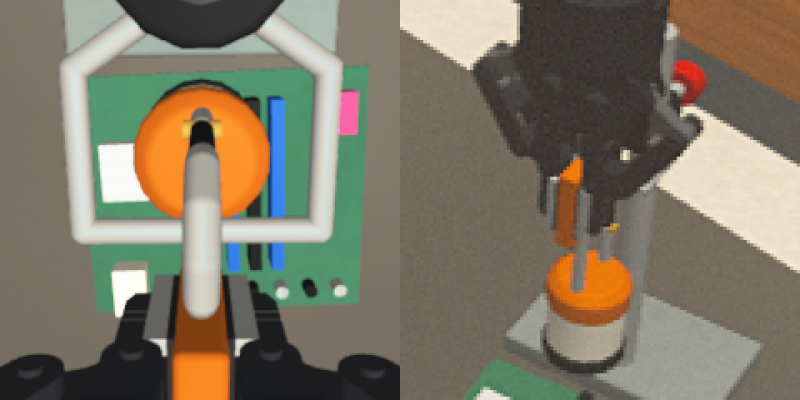

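The gate has snapped shut: the sideways force is gone and the hook is upright, with the bar at crop row 230 across the hook's inside. I lower it to the crook by feel.

Request:
arm_command([
  {"grip":0,"linear":[0,0,1.5],"rot":[0,0,0]},
  {"grip":0,"linear":[0,0,3],"rot":[0,0,0]},
  {"grip":0,"linear":[0,0,4.5],"rot":[0,0,0]},
  {"grip":0,"linear":[0,0,5],"rot":[0,0,0]},
  {"grip":0,"linear":[0,0,5],"rot":[0,0,0]},
])

```text
clock: 15.0
position: [596.7, -11.6, 188.8]
ee_rot: [0.994, 0.111, -0.0, 0.0]
contact_force: [0.5, 0.4, -2.0]
gripper_width: 11.1
grasp_force: 59.2
```

Request:
arm_command([
  {"grip":0,"linear":[0,0,0.7],"rot":[0,0,0]},
  {"grip":0,"linear":[0,0,1.4],"rot":[0,0,0]},
  {"grip":0,"linear":[0,0,2],"rot":[0,0,0]},
  {"grip":0,"linear":[0,0,2],"rot":[0,0,0]},
])

```text
clock: 15.5
position: [596.7, -11.6, 186.7]
ee_rot: [0.994, 0.111, -0.0, 0.0]
contact_force: [0.1, 0.3, -3.2]
gripper_width: 11.6
grasp_force: 59.2
```

Request:
arm_command([
  {"grip":0,"linear":[0,0,0.5],"rot":[0,0,0]},
  {"grip":0,"linear":[0,0,1],"rot":[0,0,0]},
  {"grip":0,"linear":[0,0,1.5],"rot":[0,0,0]},
  {"grip":0,"linear":[0,0,1.5],"rot":[0,0,0]},
])

```text
clock: 16.0
position: [596.7, -11.6, 185.2]
ee_rot: [0.994, 0.111, -0.0, 0.0]
contact_force: [0.4, 0.3, -2.0]
gripper_width: 11.3
grasp_force: 59.2
```

Request:
arm_command([
  {"grip":0,"linear":[0,0,0.5],"rot":[0,0,0]},
  {"grip":0,"linear":[0,0,1],"rot":[0,0,0]},
  {"grip":0,"linear":[0,0,1],"rot":[0,0,0]},
])

```text
clock: 16.38
position: [596.8, -11.6, 184.4]
ee_rot: [0.994, 0.111, 0.0, 0.0]
contact_force: [-0.5, 0.1, -2.7]
gripper_width: 11.4
grasp_force: 59.2
```

Request:
arm_command([
  {"grip":0,"linear":[0,0,0.5],"rot":[0,0,0]},
  {"grip":0,"linear":[0,0,1],"rot":[0,0,0]},
  {"grip":0,"linear":[0,0,1],"rot":[0,0,0]},
])

```text
clock: 16.75
position: [597.1, -11.6, 184.0]
ee_rot: [0.994, 0.111, 0.001, 0.0]
contact_force: [-1.4, -0.4, 1.8]
gripper_width: 11.6
grasp_force: 59.5
```

The ring now carries the lamp: the vertical force went from −2.7 to +1.8 N. I open gently.

Request:
arm_command([
  {"grip":0.16,"linear":[0,0,-0.3],"rot":[0,0,0]},
  {"grip":0.2,"linear":[0,0,-0.3],"rot":[0,0,0]},
  {"grip":0.25,"linear":[0,0,-0.3],"rot":[0,0,0]},
  {"grip":0.35,"linear":[0,0,-0.3],"rot":[0,0,0]},
  {"grip":0.5,"linear":[0,0,-0.3],"rot":[0,0,0]},
  {"grip":0.5,"linear":[0,0,-0.3],"rot":[0,0,0]},
  {"grip":0.5,"linear":[0,0,-0.3],"rot":[0,0,0]},
  {"grip":0.5,"linear":[0,0,-0.3],"rot":[0,0,0]},
])

```text
clock: 17.75
position: [596.8, -11.6, 183.6]
ee_rot: [0.994, 0.111, 0.0, 0.0]
contact_force: [0.3, 0.9, -0.7]
gripper_width: 42.8
grasp_force: 0.0
```

Run:
```python
from h import *
s=arm.read_state();print(s['clock'],s['position'],s['contact_force'],s['gripper_width'])
w=wrist();i=w['frame'][120:480,140:500];v=imaging.get_image('side')['frame'][150:270,310:430]
save('c8',np.hstack([cv2.resize(i,(400,400),interpolation=3),cv2.resize(v,(400,400),interpolation=3)]))
for q in('hook_seat','gate_pivot'):print(q,[(np.round(r['pixel'],1),round(r['score'],2)) for r in models.tip_of(w,q)[:2]])
```

```text
17.75 [596.75 -11.61 183.63] [ 0.27  0.89 -0.68] 42.838801056031826
hook_seat [(array([315.6, 267.7]), 0.7), (array([320.1, 200.8]), 0.52)]
gate_pivot [(array([318.6, 196.8]), 0.68), (array([ 35.7, 148.9]), 0.55)]
```

View pics/c8.png

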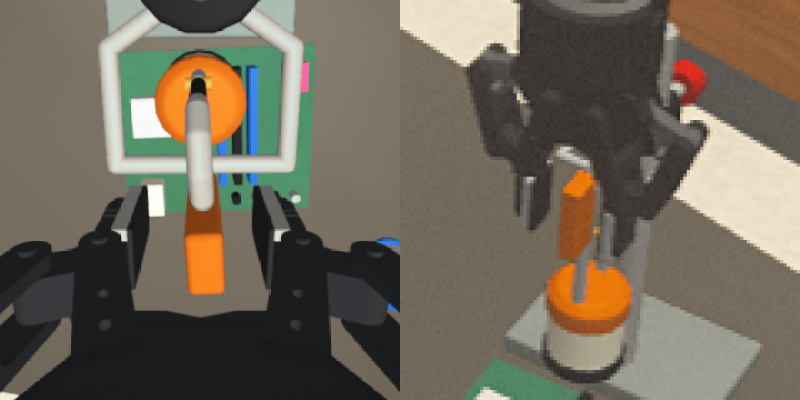

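The lamp hangs on the bar with the tab (crop (205,260)) clear of both fingers. I retreat straight up, then back.

Request:
arm_command([
  {"grip":0.5,"linear":[0,0,-5],"rot":[0,0,0]},
  {"grip":0.5,"linear":[0,0,-15],"rot":[0,0,0]},
  {"grip":0.5,"linear":[0,0,-30],"rot":[0,0,0]},
  {"grip":0.5,"linear":[0,0,-50],"rot":[0,0,0]},
  {"grip":0.5,"linear":[-5,0,-75],"rot":[0,0,0]},
  {"grip":0.5,"linear":[-20,0,-100],"rot":[0,0,0]},
  {"grip":0.5,"linear":[-50,0,-120],"rot":[0,0,0]},
  {"grip":0.5,"linear":[-80,0,-130],"rot":[0,0,0]},
  {"grip":0.5,"linear":[-110,0,-130],"rot":[0,0,0]},
  {"grip":0.5,"linear":[-120,0,-130],"rot":[0,0,0]},
])

```text
clock: 19.2
position: [478.7, -38.4, 315.4]
ee_rot: [0.994, 0.111, 0.002, -0.0]
contact_force: [0.4, 0.3, 0.1]
gripper_width: 42.7
grasp_force: 0.0
```

Request:
arm_command([
  {"grip":0.5,"linear":[0,0,0],"rot":[0,0,0]},
  {"grip":0.5,"linear":[0,0,0],"rot":[0,0,0]},
  {"grip":0.5,"linear":[0,0,0],"rot":[0,0,0]},
  {"grip":0.5,"linear":[0,0,0],"rot":[0,0,0]},
  {"grip":0.5,"linear":[0,0,0],"rot":[0,0,0]},
  {"grip":0.5,"linear":[0,0,0],"rot":[0,0,0]},
  {"grip":0.5,"linear":[0,0,0],"rot":[0,0,0]},
  {"grip":0.5,"linear":[0,0,0],"rot":[0,0,0]},
  {"grip":0.5,"linear":[0,0,0],"rot":[0,0,0]},
  {"grip":0.5,"linear":[0,0,0],"rot":[0,0,0]},
])

```text
clock: 20.45
position: [479.7, -38.0, 313.6]
ee_rot: [0.994, 0.111, 0.0, -0.0]
contact_force: [-0.2, 0.5, -0.2]
gripper_width: 42.6
grasp_force: 0.0
```

Run:
```python
from h import *
F=[imaging.get_image('side')['frame'].astype(int)]
for _ in range(4): imaging.get_image('scene')
F.append(imaging.get_image('side')['frame'].astype(int))
d=abs(F[1]-F[0])[150:260,330:420].max(2);e=abs(F[1]-F[0])[350:460,30:120].max(2)
s=arm.read_state();print(s['clock'],s['position'],s['contact_force'],d.max(),d.mean(),e.max(),e.mean())
c=imaging.get_image('scene')['frame'][205:305,240:340]
save('c9',np.hstack([cv2.resize(F[1].astype(np.uint8)[140:260,310:430],(400,400),interpolation=3),cv2.resize(c,(400,400),interpolation=3)]))
```

```text
20.75 [479.7  -38.03 313.6 ] [0.74 1.02 0.06] 33 3.5603030303030305 16 3.0236363636363635
```

View pics/c9.png

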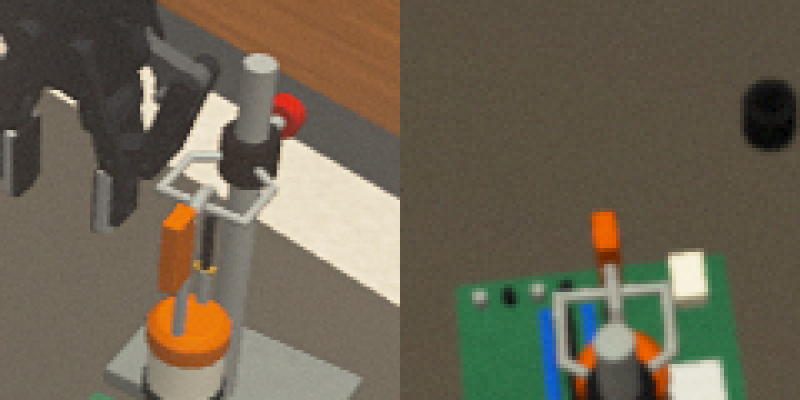

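The lamp hangs from the bar with the gate shut (crop (207,240)) and may still sway a little. I give it time to settle.

Request:
arm_command([
  {"grip":0.5,"linear":[0,0,0],"rot":[0,0,0]},
  {"grip":0.5,"linear":[0,0,0],"rot":[0,0,0]},
  {"grip":0.5,"linear":[0,0,0],"rot":[0,0,0]},
  {"grip":0.5,"linear":[0,0,0],"rot":[0,0,0]},
  {"grip":0.5,"linear":[0,0,0],"rot":[0,0,0]},
  {"grip":0.5,"linear":[0,0,0],"rot":[0,0,0]},
  {"grip":0.5,"linear":[0,0,0],"rot":[0,0,0]},
  {"grip":0.5,"linear":[0,0,0],"rot":[0,0,0]},
  {"grip":0.5,"linear":[0,0,0],"rot":[0,0,0]},
  {"grip":0.5,"linear":[0,0,0],"rot":[0,0,0]},
])

```text
clock: 22.05
position: [479.7, -38.0, 313.6]
ee_rot: [0.994, 0.111, -0.0, 0.0]
contact_force: [-0.3, 0.2, 0.4]
gripper_width: 42.9
grasp_force: 0.0
```

Request:
arm_command([
  {"grip":0.5,"linear":[0,0,0],"rot":[0,0,0]},
  {"grip":0.5,"linear":[0,0,0],"rot":[0,0,0]},
  {"grip":0.5,"linear":[0,0,0],"rot":[0,0,0]},
  {"grip":0.5,"linear":[0,0,0],"rot":[0,0,0]},
  {"grip":0.5,"linear":[0,0,0],"rot":[0,0,0]},
  {"grip":0.5,"linear":[0,0,0],"rot":[0,0,0]},
  {"grip":0.5,"linear":[0,0,0],"rot":[0,0,0]},
  {"grip":0.5,"linear":[0,0,0],"rot":[0,0,0]},
  {"grip":0.5,"linear":[0,0,0],"rot":[0,0,0]},
  {"grip":0.5,"linear":[0,0,0],"rot":[0,0,0]},
])

```text
clock: 23.3
position: [479.7, -38.0, 313.6]
ee_rot: [0.994, 0.111, 0.0, -0.0]
contact_force: [1.1, -0.2, 0.5]
gripper_width: 42.3
grasp_force: 0.0
```

Request:
arm_command([
  {"grip":0.5,"linear":[0,0,0],"rot":[0,0,0]},
  {"grip":0.5,"linear":[0,0,0],"rot":[0,0,0]},
  {"grip":0.5,"linear":[0,0,0],"rot":[0,0,0]},
  {"grip":0.5,"linear":[0,0,0],"rot":[0,0,0]},
  {"grip":0.5,"linear":[0,0,0],"rot":[0,0,0]},
  {"grip":0.5,"linear":[0,0,0],"rot":[0,0,0]},
  {"grip":0.5,"linear":[0,0,0],"rot":[0,0,0]},
  {"grip":0.5,"linear":[0,0,0],"rot":[0,0,0]},
  {"grip":0.5,"linear":[0,0,0],"rot":[0,0,0]},
  {"grip":0.5,"linear":[0,0,0],"rot":[0,0,0]},
])

```text
clock: 24.55
position: [479.7, -38.0, 313.6]
ee_rot: [0.994, 0.111, -0.0, 0.0]
contact_force: [0.2, 0.2, -0.1]
gripper_width: 42.8
grasp_force: 0.0
```

Run:
```python
from h import *
F=[]
for k in range(4):
    F.append(imaging.get_image('side')['frame'].astype(int)); imaging.get_image('scene');imaging.get_image('scene')
for a,b in((0,1),(0,2),(0,3)):
    d=abs(F[a]-F[b])[150:260,355:400].max(2);print(d.max(),d.mean())
if max(abs(F[0]-F[k])[150:260,355:400].max() for k in(1,2,3))<25: print(job.job_done())
```

```text
19 3.5234343434343436
22 3.553131313131313
19 3.5434343434343436
the job is handed in; nothing more can be done
None
```

The lamp nearest the base now hangs on the D-ring's front bar with its gate snapped shut, and it showed no movement in the last pictures before I handed the job in at about 25 s. The highest force I read while pressing was about 6 N, and nothing else was touched that I saw.

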